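# Find the bench supply output left on and switch it off

## Task

One output of the four-channel bench supply box was left on: its push-push key is still locked down a few millimetres lower than the other three. Tap each of the four keys lightly with the fingertips, working along the row from the robot's left to its right and making none of them click over, to find the locked one; then press that key right in and let it go, so that it springs up. Finish with all four keys up and the fingers clear; do not grasp or move anything else.

Things in the scene. Friction and masses are not known exactly. Their poses are not given: they have to be found in the camera images.
- box: grey and aluminium four-channel supply box, fixed, 150 (x) x 260 (y) x 60 mm high; origin at the centre of its underside, x away from the robot, y to the robot's left, z up. Key centres at x = -35 mm, y = +75, +25, -25, -75 mm (left to right as the robot sees them). Behind each key, at x = +45 mm, a red and a black terminal post, up to 17 mm above the top panel
- key_a_top (a point): centre of the top face of one of four identical white square keys, 24 x 24 mm. The four are shuffled along the row: the letter does not tell the place
- key_b_top (a point): the same point of another key. A key's top stands 75 mm above the table when up, 71 mm when locked down, 66 mm when pressed right in
- key_c_top (a point): the same point of another key. The black frame round each key is 32 mm wide and 3 mm high (63 mm above the table), so the fingers may overhang the key
- key_d_top (a point): the same point of another key
- key_a (a joint): how far the key of key_a_top is pushed straight down, m: 0 = up (off), 0.004 = locked down (on), 0.009 = bottom of its travel
- key_b (a joint): the same for the key of key_b_top. Push-push action: pushed in past 7 mm and let go, an up key stays locked at 4 mm, and a locked key comes all the way up
- key_c (a joint): the same for the key of key_c_top. The spring pushes back with 4 N at the top of the travel, 6.4 N at 4 mm, 9.4 N at the bottom. A tap below 4 N moves neither an up nor a locked key: the height of contact tells them apart
- key_d (a joint): the same for the key of key_d_top
- meter: red multimeter with a black face, loose, lying left of the box, 140 (x) x 72 (y) x 46 mm high; origin at the centre of its underside. Leave it alone
- breadboard: white breadboard with a small green circuit board and coloured posts on a black plate, loose, behind the box, 130 (x) x 200 (y) x 27 mm high; origin at the centre of its underside. Leave it alone
- bottle: black aluminium coffee bottle with a pale label, loose, standing right of and behind the box, 62 mm across, 165 mm high; origin at the centre of its underside. Leave it alone
- case: round red earphone case, loose, lying right of the box, 74 mm across, 33 mm high; origin at the centre of its underside. Leave it alone

How it is judged:
By the outcome, as a careful person would: the job done as asked, in the order asked, and still so for the second after the job is handed in, with the robot touching nothing.
It also fails if it takes over 48 s, if anything falls off the work surface, if the arm or the gripper's body presses on something with over 40 N, if the wrist force passes 120 N, or if a joint passes its speed limit or range.

## Robot

A 7-joint arm with a two-finger parallel gripper is mounted at the origin on the work surface. World frame = base frame: x ahead of the robot, y to its left, z up, the work surface at z = 0. Lengths are in m, angles in rad, forces in N, time in s.
With the tool pointing down it reaches from about 0.425 to 0.925 m from the base axis. Payload 6.8 kg.
Tool frame: the origin (TCP) lies on the centre line of the jaws, within the pads' length; the fingertips stand 19 mm ahead of it and the grasp point (between the pads) is the TCP; z points along the fingers, y is the line along which they close (so a half turn about z gives the same grasp; the last joint's range is limited). The gripper opens to 85 mm and grips with 20 to 120 N. Pads are 22 mm wide; open, the fingers measure 114 mm over their backs; the gripper's body (76 mm by 85 mm) begins 54 mm behind the grasp point. The pads swing forward as they close: fully open they stand 13 mm farther back than shut.
Start: joints at [-1.45, 0.477, 0.022, 1.555, -0.011, 1.109, -0.083], TCP at [0.153, 0.657, 0.25] pointing down, gripper open.
Joint ranges: [-2.96, 2.96], [-0.34, 2.1], [-1.41, 1.46], [0.24, 2.44], [-1.37, 4.51], [0.17, 1.92], [-2.96, 2.96]. Speed limits (rad/s): [2.39, 2.39, 3.14, 3.14, 3.14, 3.14, 3.14].

## Interface

Orientations are given as a rotation vector (axis times angle).
In Python, from bench import r gives the robot as it stands. The module is installed in compiled form; this text tells all that it offers.
- The arm moves only by the tool arm_command, never from a script. Its argument "rows" is a list of rows, each an object of numbers: "fingers": the opening, from -1 (shut) to 1 (fully open); "x", "y", "z": the shift along the tool's x, y, z in m; "ax", "ay", "az": the turn, a rotation vector about the tool's x, y, z in degrees. In form: [{"fingers": .., "x": .., "y": .., "z": .., "ax": .., "ay": .., "az": ..}, ...]. A call has 1 to 10 rows; each row shifts and turns the commanded pose from where the row before left it, along the tool's axes as they then stand; what a row does not reach is not made up. A row lasts 1/12 s, in which the tool goes at most 41.7 mm and 7.16 degrees, less where a joint would pass 70% of its speed; a pose out of reach is approached as far as the arm can. A call is refused whole if a number of a shift passes 0.0417 or a number of a turn 7.16, either way. A call with a gripper value outside its range is refused whole. The fingers move at their own pace and stop on an object; "grip_force" is the grip in N (left out, the last holds). Time passes only in rows, so rows that do not move let the fingers close. It gives the time, the measured TCP pose, the force, the opening and the grip force at its end, in the units of the state.
- r.get_obs(): the state, without advancing time (a new reading comes with each control period).
- r.grab_frame(name): name is "scene" or "top"; returns a dict with "frame" (420x560x3 uint8, red, green, blue), "depth" (420x560 float32, m along the optical axis (not along the pixel's ray), 0 where there is no reading), "K" (3x3 intrinsics, pixels), "world_from_camera" (4x4, takes a point from camera to world coordinates). Camera axes: x right, y down, z forward; pixel columns grow to the right and rows downward; lengths in m; the calibration is good to about 2 mm. A picture is of the moment at which its call begins.
- r.hand_in(): hands the job in; it is judged then, once.
The state is a dict: "clock": time; "joints": joint angles; "qvel": joint speeds; "tau": joint torques, N m; "tcp_pos": TCP position; "orientation": TCP orientation; "contact_force": force on the tool from outside, world axes, zero at the start; "moment": the same for the moment, N m; "grip_width": finger opening in m; "gripper_force": force on a finger pad.
Only numpy, scipy, OpenCV 4.12 (cv2) and the standard library are available. Lean on these libraries where they do the work, as an engineer would, in place of code of your own. Each camera call takes 0.05 s, during which the arm holds its last target. There are 200 camera calls.

## Working session

There is one attempt and no reset: what is moved stays moved. The work goes in short steps, Python scripts to look and compute and a tool call to move; the robot and the scene stay as the last step left them, time stands still between calls to the robot, and variables do not carry over. Pictures are saved under pics/ and viewed, at most 10 in all, crops included, and the job is handed in when it is done.

Besides the shell and the picture viewer there is one more tool, called after ">>>" by a JSON object that holds its "api" and its "payload", one argument or row to a line. arm_command: Moves the arm, as the interface text tells. Its arguments: {"type":"object","properties":{"rows":{"type":"array"},"grip_force":{"type":"number"}},"required":["rows"]}

```bash
mkdir -p pics
python3 - <<'E'
from bench import r
import cv2,pickle
o=r.get_obs(); print(o)
d={}
for n in("top","scene"):
    f=r.grab_frame(n); d[n]=f; cv2.imwrite(f"pics/{n}0.png",f["frame"][:,:,::-1])
    print(f["K"],f["world_from_camera"])
pickle.dump(d,open("f.pkl","wb"))
E
```

```text
{'clock': 0.0, 'joints': array([-1.45010207,  0.47778425,  0.02232231,  1.55648132, -0.01149114,
        1.10926972, -0.08307852]), 'qvel': array([ 0.00057102, -0.00094822,  0.00225474, -0.0004882 ,  0.00048965,
       -0.00134132, -0.00050946]), 'tau': array([-3.05893730e-05, -5.96457803e+01,  1.60773687e+00, -2.81202382e+01,
        1.24477889e-02,  9.09321418e-03, -1.57942719e-05]), 'tcp_pos': array([0.15296904, 0.65685939, 0.24932335]), 'orientation': array([-3.58500294e-01, -3.12099600e+00,  2.84809451e-03]), 'contact_force': array([-1.12826511, -0.54902072,  1.03887727]), 'moment': array([0.02743695, 0.03549239, 0.00964086]), 'gripper_force': 0.0, 'grip_width': 0.08531724848643572}
[[536.69328794   0.         280.76080308]
 [  0.         536.69328794 204.60132421]
 [  0.           0.           1.        ]] [[ 0.01183003 -0.99495923  0.09958001  0.48778859]
 [-0.99980601 -0.0102014   0.01684832 -0.00952423]
 [-0.01574753 -0.09976001 -0.99488691  1.10781663]
 [ 0.          0.          0.          1.        ]]
[[422.58630976   0.         275.55573264]
 [  0.         422.58630976 207.05162638]
 [  0.           0.           1.        ]] [[ 0.48592629  0.63412516 -0.60146565  1.15768938]
 [ 0.87381874 -0.33848084  0.34910104 -0.30577694]
 [ 0.01778916 -0.69520932 -0.71858718  0.76044357]
 [ 0.          0.          0.          1.        ]]
```

View pics/top0.png

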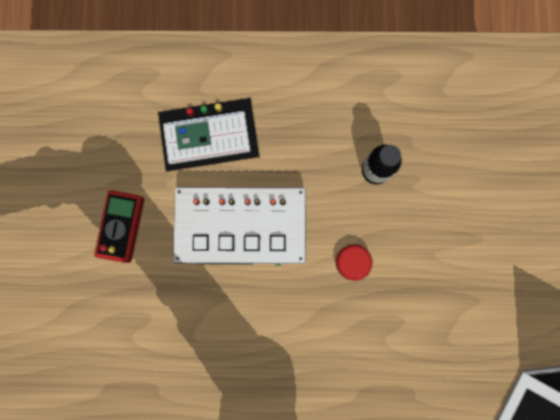

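View pics/scene0.png

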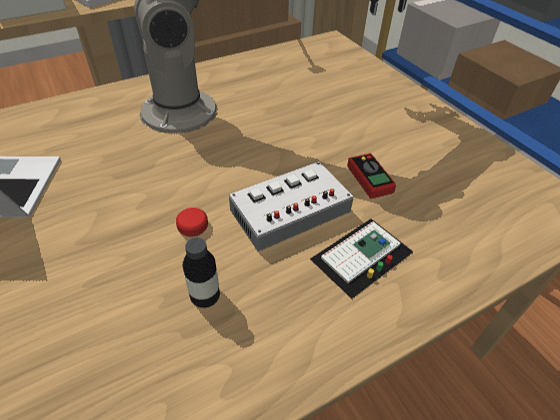

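The top view shows the box spanning (175,188) to (305,263), with the keys at about (201,242), (226,242), (252,242) and (278,242). The meter is left of the box, the case and bottle are on the right, and the breadboard is behind.

```bash
cat > h.py <<'E'
import numpy as np
def px2w(f,u,v,z):
    "pixel -> world at height z"
    K,T=f["K"],f["world_from_camera"]
    d=T[:3,:3]@np.linalg.solve(K,[u,v,1]); p=T[:3,3]
    return p+d*(z-p[2])/d[2]
def w2px(f,P):
    T=np.linalg.inv(f["world_from_camera"]); c=T[:3,:3]@P+T[:3,3]; q=f["K"]@c
    return q[:2]/q[2]
E
python3 - <<'E'
import pickle,cv2,numpy as np
from h import *
d=pickle.load(open("f.pkl","rb")); f=d["top"]
c=f["frame"][180:270,168:312,::-1]
cv2.imwrite("pics/crop.png",cv2.resize(c,None,fx=5.5,fy=5.5,interpolation=cv2.INTER_CUBIC))
g=cv2.cvtColor(f["frame"],cv2.COLOR_RGB2GRAY)
# black frames: dark components around keys
m=(g<90).astype(np.uint8); m[:230]=0;m[256:]=0;m[:,:185]=0;m[:,295:]=0
n,l,s,ce=cv2.connectedComponentsWithStats(m)
for i in range(1,n):
    if s[i][4]>15:
        x,y,w,h=s[i][:4]; u,v=x+(w-1)/2,y+(h-1)/2
        print(s[i],u,v,px2w(f,u,v,0.063).round(4), f["depth"][int(v)-3:int(v)+4,int(u)-3:int(u)+4].mean())
E
```

```text
[194 235  14   3  17] 200.5 236.0 [0.5292 0.164  0.063 ] 1.0437618
[271 235  14   2  16] 277.5 235.5 [0.5319 0.0138 0.063 ] 1.0437796
```

View pics/crop.png

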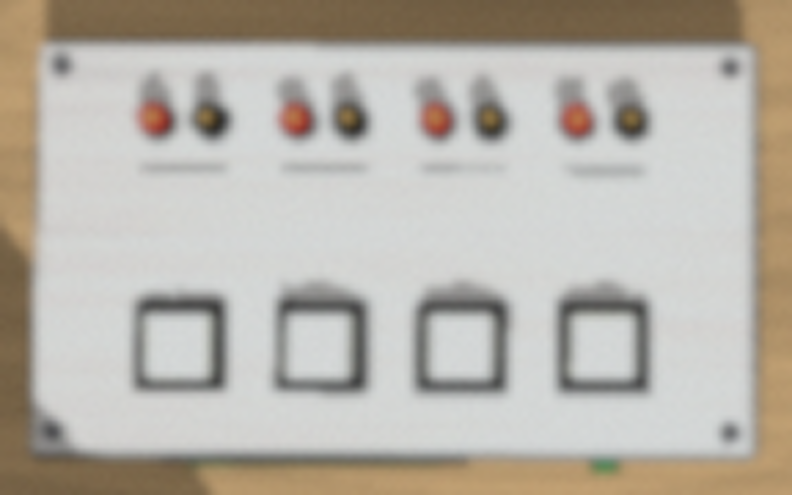

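The crop shows the key frames centred at about (180,344), (321,345), (461,346) and (604,346) in crop pixels. The leftmost key casts almost no shadow, so it may be the locked one. The taps will confirm.

Run:
```python
import pickle,numpy as np
from h import *
from bench import r
from scipy.spatial.transform import Rotation as R
d=pickle.load(open("f.pkl","rb")); f=d["top"]
cv=lambda u,v:(168+(u+.5)/5.5-.5,180+(v+.5)/5.5-.5)
P=np.array([px2w(f,*cv(u,v),.063) for u,v in[(180,344),(321,345),(461.5,346),(604,346)]]); print(P.round(4))
# corners
C=np.array([px2w(f,*cv(u,v),.06) for u,v in[(42,45),(755,45),(752,456),(31,456)]]); print(C.round(4),C.mean(0))
dv=P[3]-P[0]; yaw=np.arctan2(dv[0],-dv[1]); print("box yaw deg",np.degrees(yaw), np.linalg.norm(dv))
D=f["depth"]
for (u,v) in [(180,344),(321,345),(461.5,346),(604,346)]:
    a,b=map(round,cv(u,v)); z=np.median(D[b-2:b+3,a-2:a+3]); T=f["world_from_camera"]
    print((T[:3,:3]@(np.linalg.solve(f["K"],[a,b,1])*z)+T[:3,3]).round(4))
o=r.get_obs(); M=R.from_rotvec(o["orientation"]).as_matrix(); print(M.round(3))
print(M.T@(P[0]+[0,0,.16]-o["tcp_pos"]))
```

```text
[[0.5173 0.164  0.063 ]
 [0.5175 0.114  0.063 ]
 [0.5177 0.0642 0.063 ]
 [0.5183 0.0138 0.063 ]]
[[ 0.6239  0.217   0.06  ]
 [ 0.6264 -0.0388  0.06  ]
 [ 0.4803 -0.0388  0.06  ]
 [ 0.4772  0.2163  0.06  ]] [0.55195101 0.088931   0.06      ]
box yaw deg 0.38169457393744693 0.15018836925598267
[0.5173 0.1633 0.0706]
[0.5178 0.1126 0.0741]
[0.5184 0.0624 0.0744]
[0.5189 0.0144 0.0743]
[[-0.974  0.227 -0.   ]
 [ 0.227  0.974 -0.002]
 [-0.    -0.002 -1.   ]]
[-0.4666134  -0.39739978  0.02713779]
```

>>> {"api": "arm_command", "payload": {
  "rows": [
    {"fingers":-1,"az":-6.6},
    {"fingers":-1,"az":-6.7},
    {"fingers":-1,"x":-0.018,"y":-0.0245},
    {"fingers":-1,"x":-0.018,"y":-0.0245},
    {"fingers":-1,"x":-0.018,"y":-0.0245},
    {"fingers":-1,"x":-0.018,"y":-0.0245},
    {"fingers":-1,"x":-0.018,"y":-0.0245},
    {"fingers":-1,"x":-0.018,"y":-0.0245},
    {"fingers":-1,"x":-0.018,"y":-0.0245},
    {"fingers":-1,"x":-0.018,"y":-0.0245}
  ]
}}

```text
validation failed for argument at $.ro...
```

>>> {"api": "arm_command", "payload": {
  "rows": [
    {"fingers":-1,"x":-0.018,"y":-0.0245},
    {"fingers":-1,"x":-0.018,"y":-0.0245},
    {"fingers":-1,"x":-0.018,"y":-0.0245},
    {"fingers":-1,"x":-0.018,"y":-0.0245},
    {"fingers":-1,"x":-0.018,"y":-0.0245},
    {"fingers":-1,"x":-0.018,"y":-0.0245},
    {"fingers":-1,"x":-0.018,"y":-0.0245},
    {"fingers":-1,"x":-0.018,"y":-0.0245},
    {"fingers":-1,"x":-0.018,"y":-0.0245},
    {"fingers":-1,"x":-0.018,"y":-0.0245}
  ]
}}

```text
validation failed for argument at $.ro...
```

>>> {"api": "arm_command", "payload": {
  "rows": [
    {"fingers":-1,"x":-0.002,"y":-0.0015},
    {"fingers":-1},
    {"fingers":-1},
    {"fingers":-1}
  ]
}}

```text
validation failed for argument at $.ro...
```

>>> {"api": "arm_command", "payload": {
  "rows": [
    {"fingers":-1,"x":0,"y":0,"z":0,"ax":0,"ay":0,"az":-6.6},
    {"fingers":-1,"x":0,"y":0,"z":0,"ax":0,"ay":0,"az":-6.7}
  ]
}}

```text
clock: 0.27
tcp_pos: [0.1529, 0.6571, 0.2497]
orientation: [0.014, -3.142, 0.002]
contact_force: [1.0, -0.2, -0.6]
grip_width: 0.0639
gripper_force: 0.0
```

>>> {"api": "arm_command", "payload": {
  "rows": [
    {"fingers":-1,"x":-0.018,"y":-0.0245,"z":0,"ax":0,"ay":0,"az":0},
    {"fingers":-1,"x":-0.018,"y":-0.0245,"z":0,"ax":0,"ay":0,"az":0},
    {"fingers":-1,"x":-0.018,"y":-0.0245,"z":0,"ax":0,"ay":0,"az":0},
    {"fingers":-1,"x":-0.018,"y":-0.0245,"z":0,"ax":0,"ay":0,"az":0},
    {"fingers":-1,"x":-0.018,"y":-0.0245,"z":0,"ax":0,"ay":0,"az":0},
    {"fingers":-1,"x":-0.018,"y":-0.0245,"z":0,"ax":0,"ay":0,"az":0},
    {"fingers":-1,"x":-0.018,"y":-0.0245,"z":0,"ax":0,"ay":0,"az":0},
    {"fingers":-1,"x":-0.018,"y":-0.0245,"z":0,"ax":0,"ay":0,"az":0},
    {"fingers":-1,"x":-0.018,"y":-0.0245,"z":0,"ax":0,"ay":0,"az":0},
    {"fingers":-1,"x":-0.018,"y":-0.0245,"z":0,"ax":0,"ay":0,"az":0}
  ]
}}

```text
clock: 1.1
tcp_pos: [0.3344, 0.4115, 0.25]
orientation: [0.005, -3.141, 0.001]
contact_force: [0.7, -0.2, 0.5]
grip_width: 0.0003
gripper_force: 0.0
```

>>> {"api": "arm_command", "payload": {
  "rows": [
    {"fingers":-1,"x":-0.018,"y":-0.0245,"z":0,"ax":0,"ay":0,"az":0},
    {"fingers":-1,"x":-0.018,"y":-0.0245,"z":0,"ax":0,"ay":0,"az":0},
    {"fingers":-1,"x":-0.018,"y":-0.0245,"z":0,"ax":0,"ay":0,"az":0},
    {"fingers":-1,"x":-0.018,"y":-0.0245,"z":0,"ax":0,"ay":0,"az":0},
    {"fingers":-1,"x":-0.018,"y":-0.0245,"z":0,"ax":0,"ay":0,"az":0},
    {"fingers":-1,"x":-0.018,"y":-0.0245,"z":0,"ax":0,"ay":0,"az":0},
    {"fingers":-1,"x":-0.018,"y":-0.0245,"z":0,"ax":0,"ay":0,"az":0},
    {"fingers":-1,"x":-0.018,"y":-0.0245,"z":0,"ax":0,"ay":0,"az":0},
    {"fingers":-1,"x":-0.018,"y":-0.0245,"z":0,"ax":0,"ay":0,"az":0},
    {"fingers":-1,"x":-0.018,"y":-0.0245,"z":0,"ax":0,"ay":0,"az":0}
  ]
}}

```text
clock: 1.93
tcp_pos: [0.5151, 0.1672, 0.2501]
orientation: [0.005, -3.141, 0.0]
contact_force: [-0.0, 0.2, 0.2]
grip_width: -0.0003
gripper_force: 0.0
```

>>> {"api": "arm_command", "payload": {
  "rows": [
    {"fingers":-1,"x":0,"y":0,"z":0,"ax":0,"ay":0,"az":0},
    {"fingers":-1,"x":0,"y":0,"z":0,"ax":0,"ay":0,"az":0},
    {"fingers":-1,"x":0,"y":0,"z":0,"ax":0,"ay":0,"az":0}
  ]
}}

```text
clock: 2.18
tcp_pos: [0.5142, 0.169, 0.2499]
orientation: [0.005, -3.141, -0.0]
contact_force: [0.0, 0.1, 0.5]
grip_width: 0.0
gripper_force: 0.0
```

>>> {"api": "arm_command", "payload": {
  "rows": [
    {"fingers":-1,"x":-0.0035,"y":-0.005,"z":0.02,"ax":0,"ay":0,"az":0},
    {"fingers":-1,"x":0,"y":0,"z":0.03,"ax":0,"ay":0,"az":0},
    {"fingers":-1,"x":0,"y":0,"z":0.03,"ax":0,"ay":0,"az":0},
    {"fingers":-1,"x":0,"y":0,"z":0.03,"ax":0,"ay":0,"az":0},
    {"fingers":-1,"x":0,"y":0,"z":0.02,"ax":0,"ay":0,"az":0},
    {"fingers":-1,"x":0,"y":0,"z":0.01,"ax":0,"ay":0,"az":0},
    {"fingers":-1,"x":0,"y":0,"z":0,"ax":0,"ay":0,"az":0},
    {"fingers":-1,"x":0,"y":0,"z":0,"ax":0,"ay":0,"az":0}
  ]
}}

```text
clock: 2.85
tcp_pos: [0.5181, 0.1645, 0.1106]
orientation: [0.007, -3.141, -0.0]
contact_force: [0.7, -0.2, 0.3]
grip_width: -0.0
gripper_force: 0.0
```

Run:
```python
from bench import r
import cv2
f=r.grab_frame("scene"); cv2.imwrite("pics/s1.png",cv2.resize(f["frame"][130:250,220:370,::-1],None,fx=5,fy=5,interpolation=cv2.INTER_CUBIC))
print(r.get_obs()["tcp_pos"],r.get_obs()["contact_force"])
```

```text
[0.51879889 0.16452662 0.11138678] [0.98965378 0.00992913 1.64454562]
```

View pics/s1.png

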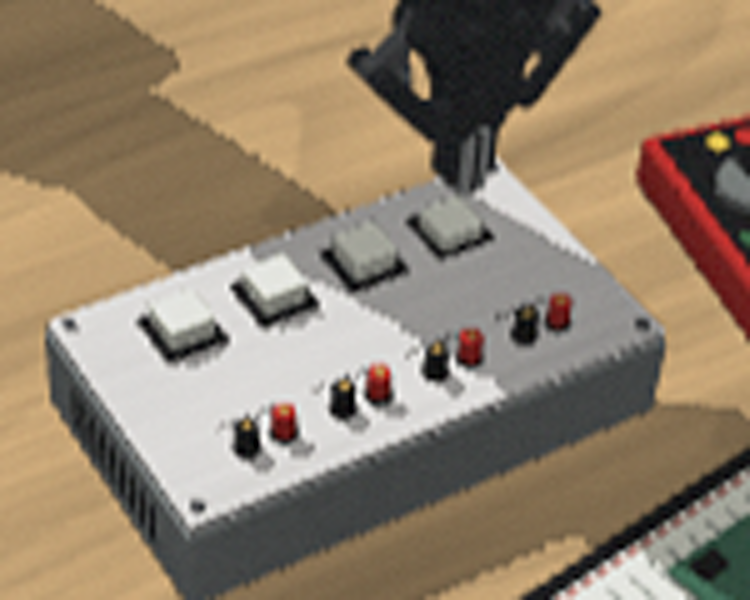

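The fingers are shut and stand about 2 cm above the leftmost key, centred on it. The other three keys look equally high.

>>> {"api": "arm_command", "payload": {
  "rows": [
    {"fingers":-1,"x":0,"y":0,"z":0.006,"ax":0,"ay":0,"az":0},
    {"fingers":-1,"x":0,"y":0,"z":0.004,"ax":0,"ay":0,"az":0},
    {"fingers":-1,"x":0,"y":0,"z":0.002,"ax":0,"ay":0,"az":0},
    {"fingers":-1,"x":0,"y":0,"z":0,"ax":0,"ay":0,"az":0},
    {"fingers":-1,"x":0,"y":0,"z":0,"ax":0,"ay":0,"az":0}
  ]
}}

```text
clock: 3.32
tcp_pos: [0.5182, 0.1636, 0.0984]
orientation: [-0.005, 3.142, 0.0]
contact_force: [0.4, -0.6, 0.9]
grip_width: 0.0
gripper_force: 0.0
```

>>> {"api": "arm_command", "payload": {
  "rows": [
    {"fingers":-1,"x":0,"y":0,"z":0.001,"ax":0,"ay":0,"az":0},
    {"fingers":-1,"x":0,"y":0,"z":0.001,"ax":0,"ay":0,"az":0},
    {"fingers":-1,"x":0,"y":0,"z":0,"ax":0,"ay":0,"az":0}
  ]
}}

```text
clock: 3.57
tcp_pos: [0.5182, 0.1636, 0.0962]
orientation: [0.005, -3.142, -0.0]
contact_force: [0.6, -0.3, -0.2]
grip_width: 0.0002
gripper_force: 0.0
```

>>> {"api": "arm_command", "payload": {
  "rows": [
    {"fingers":-1,"x":0,"y":0,"z":0.001,"ax":0,"ay":0,"az":0},
    {"fingers":-1,"x":0,"y":0,"z":0,"ax":0,"ay":0,"az":0}
  ]
}}

```text
clock: 3.73
tcp_pos: [0.5182, 0.1636, 0.0952]
orientation: [0.005, -3.141, 0.0]
contact_force: [-0.4, -0.9, 0.1]
grip_width: 0.0003
gripper_force: 0.0
```

>>> {"api": "arm_command", "payload": {
  "rows": [
    {"fingers":-1,"x":0,"y":0,"z":0.001,"ax":0,"ay":0,"az":0},
    {"fingers":-1,"x":0,"y":0,"z":0,"ax":0,"ay":0,"az":0}
  ]
}}

```text
clock: 3.9
tcp_pos: [0.5182, 0.1636, 0.0942]
orientation: [0.005, -3.141, 0.0]
contact_force: [0.8, -0.3, 0.0]
grip_width: 0.0001
gripper_force: 0.0
```

>>> {"api": "arm_command", "payload": {
  "rows": [
    {"fingers":-1,"x":0,"y":0,"z":0.001,"ax":0,"ay":0,"az":0},
    {"fingers":-1,"x":0,"y":0,"z":0,"ax":0,"ay":0,"az":0}
  ]
}}

```text
clock: 4.07
tcp_pos: [0.5181, 0.1636, 0.0931]
orientation: [0.005, -3.141, 0.0]
contact_force: [-0.2, -0.6, -0.0]
grip_width: 0.0004
gripper_force: 0.0
```

>>> {"api": "arm_command", "payload": {
  "rows": [
    {"fingers":-1,"x":0,"y":0,"z":0.0005,"ax":0,"ay":0,"az":0},
    {"fingers":-1,"x":0,"y":0,"z":0,"ax":0,"ay":0,"az":0}
  ]
}}

```text
clock: 4.23
tcp_pos: [0.5182, 0.1636, 0.0927]
orientation: [0.005, -3.141, 0.0]
contact_force: [0.3, -0.2, -0.3]
grip_width: 0.0001
gripper_force: 0.0
```

>>> {"api": "arm_command", "payload": {
  "rows": [
    {"fingers":-1,"x":0,"y":0,"z":0.0005,"ax":0,"ay":0,"az":0},
    {"fingers":-1,"x":0,"y":0,"z":0,"ax":0,"ay":0,"az":0}
  ]
}}

```text
clock: 4.4
tcp_pos: [0.5182, 0.1636, 0.0922]
orientation: [0.005, -3.141, 0.0]
contact_force: [-0.2, -0.2, -0.1]
grip_width: -0.0002
gripper_force: 0.0
```

>>> {"api": "arm_command", "payload": {
  "rows": [
    {"fingers":-1,"x":0,"y":0,"z":0.001,"ax":0,"ay":0,"az":0},
    {"fingers":-1,"x":0,"y":0,"z":0,"ax":0,"ay":0,"az":0}
  ]
}}

```text
clock: 4.57
tcp_pos: [0.5181, 0.1636, 0.0911]
orientation: [0.005, -3.141, 0.0]
contact_force: [0.4, -0.3, 0.5]
grip_width: 0.0001
gripper_force: 0.0
```

>>> {"api": "arm_command", "payload": {
  "rows": [
    {"fingers":-1,"x":0,"y":0,"z":0.0005,"ax":0,"ay":0,"az":0},
    {"fingers":-1,"x":0,"y":0,"z":0,"ax":0,"ay":0,"az":0}
  ]
}}

```text
clock: 4.73
tcp_pos: [0.5181, 0.1636, 0.0907]
orientation: [0.005, -3.141, 0.0]
contact_force: [-0.2, -0.5, -1.1]
grip_width: -0.0001
gripper_force: 0.0
```

>>> {"api": "arm_command", "payload": {
  "rows": [
    {"fingers":-1,"x":0,"y":0,"z":0.0005,"ax":0,"ay":0,"az":0},
    {"fingers":-1,"x":0,"y":0,"z":0,"ax":0,"ay":0,"az":0}
  ]
}}

```text
clock: 4.9
tcp_pos: [0.5182, 0.1636, 0.0902]
orientation: [0.005, -3.141, 0.0]
contact_force: [-0.1, -0.4, 0.3]
grip_width: -0.0001
gripper_force: 0.0
```

>>> {"api": "arm_command", "payload": {
  "rows": [
    {"fingers":-1,"x":0,"y":0,"z":0.0005,"ax":0,"ay":0,"az":0},
    {"fingers":-1,"x":0,"y":0,"z":0,"ax":0,"ay":0,"az":0}
  ]
}}

```text
clock: 5.07
tcp_pos: [0.5183, 0.1636, 0.0899]
orientation: [0.005, -3.142, -0.0]
contact_force: [-0.1, -1.0, 1.8]
grip_width: 0.0001
gripper_force: 1.3
```

>>> {"api": "arm_command", "payload": {
  "rows": [
    {"fingers":-1,"x":0,"y":0,"z":0.0003,"ax":0,"ay":0,"az":0},
    {"fingers":-1,"x":0,"y":0,"z":0,"ax":0,"ay":0,"az":0}
  ]
}}

```text
clock: 5.23
tcp_pos: [0.5182, 0.1637, 0.0897]
orientation: [-0.005, 3.142, 0.0]
contact_force: [-0.9, -0.9, 5.5]
grip_width: 0.0002
gripper_force: 2.3
```

Key 1 makes contact at TCP z ≈ 0.0900, which puts the tip at 71 mm, so this looks like the locked key. Next is key 2.

>>> {"api": "arm_command", "payload": {
  "rows": [
    {"fingers":-1,"x":0,"y":0,"z":-0.0041,"ax":0,"ay":0,"az":0},
    {"fingers":-1,"x":0,"y":0,"z":-0.01,"ax":0,"ay":0,"az":0},
    {"fingers":-1,"x":0,"y":-0.025,"z":0,"ax":0,"ay":0,"az":0},
    {"fingers":-1,"x":0,"y":-0.025,"z":0,"ax":0,"ay":0,"az":0},
    {"fingers":-1,"x":0,"y":0,"z":0,"ax":0,"ay":0,"az":0},
    {"fingers":-1,"x":0,"y":0,"z":0.005,"ax":0,"ay":0,"az":0},
    {"fingers":-1,"x":0,"y":0,"z":0.002,"ax":0,"ay":0,"az":0},
    {"fingers":-1,"x":0,"y":0,"z":0.001,"ax":0,"ay":0,"az":0},
    {"fingers":-1,"x":0,"y":0,"z":0,"ax":0,"ay":0,"az":0},
    {"fingers":-1,"x":0,"y":0,"z":0,"ax":0,"ay":0,"az":0}
  ]
}}

```text
clock: 6.07
tcp_pos: [0.5183, 0.1145, 0.0954]
orientation: [0.007, -3.141, -0.0]
contact_force: [-0.2, -0.1, 0.1]
grip_width: 0.0
gripper_force: 0.0
```

>>> {"api": "arm_command", "payload": {
  "rows": [
    {"fingers":-1,"x":0,"y":0,"z":0.001,"ax":0,"ay":0,"az":0},
    {"fingers":-1,"x":0,"y":0,"z":0,"ax":0,"ay":0,"az":0}
  ]
}}

```text
clock: 6.23
tcp_pos: [0.5184, 0.114, 0.0945]
orientation: [0.006, -3.142, -0.0]
contact_force: [0.3, -0.4, -0.3]
grip_width: 0.0
gripper_force: 0.0
```

>>> {"api": "arm_command", "payload": {
  "rows": [
    {"fingers":-1,"x":0,"y":0,"z":0.0005,"ax":0,"ay":0,"az":0},
    {"fingers":-1,"x":0,"y":0,"z":0,"ax":0,"ay":0,"az":0}
  ]
}}

```text
clock: 6.4
tcp_pos: [0.5184, 0.1138, 0.0942]
orientation: [-0.005, 3.142, 0.0]
contact_force: [0.9, 0.3, 0.4]
grip_width: -0.0
gripper_force: 0.1
```

>>> {"api": "arm_command", "payload": {
  "rows": [
    {"fingers":-1,"x":0,"y":0,"z":0.0002,"ax":0,"ay":0,"az":0},
    {"fingers":-1,"x":0,"y":0,"z":0,"ax":0,"ay":0,"az":0}
  ]
}}

```text
clock: 6.57
tcp_pos: [0.5184, 0.1138, 0.0941]
orientation: [-0.005, 3.141, 0.0]
contact_force: [-2.0, 0.3, 3.1]
grip_width: 0.0002
gripper_force: 1.7
```

Key 2 makes contact at 0.0941, 4 mm higher, so it is up. Next is key 3.

>>> {"api": "arm_command", "payload": {
  "rows": [
    {"fingers":-1,"x":0,"y":0,"z":-0.004,"ax":0,"ay":0,"az":0},
    {"fingers":-1,"x":0,"y":0,"z":-0.006,"ax":0,"ay":0,"az":0},
    {"fingers":-1,"x":0,"y":-0.025,"z":0,"ax":0,"ay":0,"az":0},
    {"fingers":-1,"x":0,"y":-0.025,"z":0,"ax":0,"ay":0,"az":0},
    {"fingers":-1,"x":0,"y":0,"z":0,"ax":0,"ay":0,"az":0},
    {"fingers":-1,"x":0,"y":0,"z":0.006,"ax":0,"ay":0,"az":0},
    {"fingers":-1,"x":0,"y":0,"z":0.002,"ax":0,"ay":0,"az":0},
    {"fingers":-1,"x":0,"y":0,"z":0.001,"ax":0,"ay":0,"az":0},
    {"fingers":-1,"x":0,"y":0,"z":0,"ax":0,"ay":0,"az":0},
    {"fingers":-1,"x":0,"y":0,"z":0,"ax":0,"ay":0,"az":0}
  ]
}}

```text
clock: 7.4
tcp_pos: [0.5185, 0.0645, 0.0947]
orientation: [0.007, -3.141, -0.0]
contact_force: [0.3, -0.2, 0.2]
grip_width: 0.0
gripper_force: 0.0
```

>>> {"api": "arm_command", "payload": {
  "rows": [
    {"fingers":-1,"x":0,"y":0,"z":0.0007,"ax":0,"ay":0,"az":0},
    {"fingers":-1,"x":0,"y":0,"z":0,"ax":0,"ay":0,"az":0}
  ]
}}

```text
clock: 7.57
tcp_pos: [0.5187, 0.0641, 0.0942]
orientation: [-0.006, 3.141, 0.0]
contact_force: [-0.4, -0.0, 0.4]
grip_width: -0.0003
gripper_force: 0.0
```

>>> {"api": "arm_command", "payload": {
  "rows": [
    {"fingers":-1,"x":0,"y":0,"z":0.0003,"ax":0,"ay":0,"az":0},
    {"fingers":-1,"x":0,"y":0,"z":0,"ax":0,"ay":0,"az":0}
  ]
}}

```text
clock: 7.73
tcp_pos: [0.5187, 0.064, 0.0941]
orientation: [-0.006, 3.141, 0.001]
contact_force: [-0.0, 0.4, 2.2]
grip_width: 0.0002
gripper_force: 1.3
```

Key 3 is also up. Next is key 4.

>>> {"api": "arm_command", "payload": {
  "rows": [
    {"fingers":-1,"x":0,"y":0,"z":-0.004,"ax":0,"ay":0,"az":0},
    {"fingers":-1,"x":0,"y":0,"z":-0.006,"ax":0,"ay":0,"az":0},
    {"fingers":-1,"x":0,"y":-0.025,"z":0,"ax":0,"ay":0,"az":0},
    {"fingers":-1,"x":0,"y":-0.025,"z":0,"ax":0,"ay":0,"az":0},
    {"fingers":-1,"x":0,"y":0,"z":0,"ax":0,"ay":0,"az":0},
    {"fingers":-1,"x":0,"y":0,"z":0.006,"ax":0,"ay":0,"az":0},
    {"fingers":-1,"x":0,"y":0,"z":0.002,"ax":0,"ay":0,"az":0},
    {"fingers":-1,"x":0,"y":0,"z":0.001,"ax":0,"ay":0,"az":0},
    {"fingers":-1,"x":0,"y":0,"z":0,"ax":0,"ay":0,"az":0},
    {"fingers":-1,"x":0,"y":0,"z":0,"ax":0,"ay":0,"az":0}
  ]
}}

```text
clock: 8.57
tcp_pos: [0.5187, 0.0145, 0.0947]
orientation: [0.007, -3.141, -0.0]
contact_force: [0.2, 0.4, 0.6]
grip_width: -0.0001
gripper_force: 0.0
```

>>> {"api": "arm_command", "payload": {
  "rows": [
    {"fingers":-1,"x":0,"y":0,"z":0.0007,"ax":0,"ay":0,"az":0},
    {"fingers":-1,"x":0,"y":0,"z":0,"ax":0,"ay":0,"az":0}
  ]
}}

```text
clock: 8.73
tcp_pos: [0.5188, 0.0141, 0.0942]
orientation: [-0.006, 3.141, 0.0]
contact_force: [0.7, -0.1, -0.4]
grip_width: 0.0001
gripper_force: 0.0
```

>>> {"api": "arm_command", "payload": {
  "rows": [
    {"fingers":-1,"x":0,"y":0,"z":0.0003,"ax":0,"ay":0,"az":0},
    {"fingers":-1,"x":0,"y":0,"z":0,"ax":0,"ay":0,"az":0}
  ]
}}

```text
clock: 8.9
tcp_pos: [0.5188, 0.0139, 0.0941]
orientation: [-0.006, 3.141, 0.001]
contact_force: [-1.0, 0.3, 2.6]
grip_width: 0.0002
gripper_force: 1.4
```

Keys 2 to 4 are up, so key 1 is the locked one. I'll go back and press it.

>>> {"api": "arm_command", "payload": {
  "rows": [
    {"fingers":-1,"x":0,"y":0,"z":-0.005,"ax":0,"ay":0,"az":0},
    {"fingers":-1,"x":0,"y":0,"z":-0.01,"ax":0,"ay":0,"az":0},
    {"fingers":-1,"x":0,"y":0.025,"z":0,"ax":0,"ay":0,"az":0},
    {"fingers":-1,"x":0,"y":0.035,"z":0,"ax":0,"ay":0,"az":0},
    {"fingers":-1,"x":0,"y":0.035,"z":0,"ax":0,"ay":0,"az":0},
    {"fingers":-1,"x":0,"y":0.035,"z":0,"ax":0,"ay":0,"az":0},
    {"fingers":-1,"x":0,"y":0.02,"z":0,"ax":0,"ay":0,"az":0},
    {"fingers":-1,"x":0,"y":0,"z":0.01,"ax":0,"ay":0,"az":0},
    {"fingers":-1,"x":0,"y":0,"z":0,"ax":0,"ay":0,"az":0},
    {"fingers":-1,"x":0,"y":0,"z":0,"ax":0,"ay":0,"az":0}
  ]
}}

```text
clock: 9.73
tcp_pos: [0.5179, 0.1624, 0.0989]
orientation: [0.004, -3.141, 0.002]
contact_force: [-0.3, -0.4, -0.6]
grip_width: 0.0002
gripper_force: 0.0
```

>>> {"api": "arm_command", "payload": {
  "rows": [
    {"fingers":-1,"x":0,"y":0,"z":0.006,"ax":0,"ay":0,"az":0},
    {"fingers":-1,"x":0,"y":0,"z":0.002,"ax":0,"ay":0,"az":0},
    {"fingers":-1,"x":0,"y":0,"z":0.002,"ax":0,"ay":0,"az":0},
    {"fingers":-1,"x":0,"y":0,"z":0.002,"ax":0,"ay":0,"az":0},
    {"fingers":-1,"x":0,"y":0,"z":0.002,"ax":0,"ay":0,"az":0},
    {"fingers":-1,"x":0,"y":0,"z":0,"ax":0,"ay":0,"az":0},
    {"fingers":-1,"x":0,"y":0,"z":0,"ax":0,"ay":0,"az":0}
  ]
}}

```text
clock: 10.32
tcp_pos: [0.5183, 0.1621, 0.0854]
orientation: [0.002, -3.141, 0.001]
contact_force: [-2.5, -2.7, 8.7]
grip_width: 0.0003
gripper_force: 4.4
```

>>> {"api": "arm_command", "payload": {
  "rows": [
    {"fingers":-1,"x":0,"y":0,"z":0.0007,"ax":0,"ay":0,"az":0},
    {"fingers":-1,"x":0,"y":0,"z":0,"ax":0,"ay":0,"az":0},
    {"fingers":-1,"x":0,"y":0,"z":0,"ax":0,"ay":0,"az":0}
  ]
}}

```text
clock: 10.57
tcp_pos: [0.5183, 0.1621, 0.0851]
orientation: [0.002, -3.141, 0.001]
contact_force: [-3.6, -2.9, 11.3]
grip_width: -0.0001
gripper_force: 5.6
```

>>> {"api": "arm_command", "payload": {
  "rows": [
    {"fingers":-1,"x":0,"y":0,"z":-0.002,"ax":0,"ay":0,"az":0},
    {"fingers":-1,"x":0,"y":0,"z":-0.004,"ax":0,"ay":0,"az":0},
    {"fingers":-1,"x":0,"y":0,"z":-0.006,"ax":0,"ay":0,"az":0},
    {"fingers":-1,"x":0,"y":0,"z":-0.02,"ax":0,"ay":0,"az":0},
    {"fingers":-1,"x":0,"y":0,"z":-0.03,"ax":0,"ay":0,"az":0},
    {"fingers":-1,"x":0,"y":0,"z":-0.03,"ax":0,"ay":0,"az":0},
    {"fingers":-1,"x":0.02,"y":0.03,"z":-0.02,"ax":0,"ay":0,"az":0},
    {"fingers":-1,"x":0.02,"y":0.035,"z":0,"ax":0,"ay":0,"az":0},
    {"fingers":-1,"x":0.02,"y":0.035,"z":0,"ax":0,"ay":0,"az":0},
    {"fingers":-1,"x":0,"y":0.03,"z":0,"ax":0,"ay":0,"az":0}
  ]
}}

```text
clock: 11.4
tcp_pos: [0.4541, 0.2956, 0.1967]
orientation: [0.009, -3.14, -0.002]
contact_force: [0.4, 0.0, 0.6]
grip_width: -0.0003
gripper_force: 0.0
```

>>> {"api": "arm_command", "payload": {
  "rows": [
    {"fingers":-1,"x":0,"y":0.04,"z":0,"ax":0,"ay":0,"az":0},
    {"fingers":-1,"x":0,"y":0.03,"z":0,"ax":0,"ay":0,"az":0},
    {"fingers":-1,"x":0,"y":0,"z":0,"ax":0,"ay":0,"az":0},
    {"fingers":-1,"x":0,"y":0,"z":0,"ax":0,"ay":0,"az":0},
    {"fingers":-1,"x":0,"y":0,"z":0,"ax":0,"ay":0,"az":0}
  ]
}}

```text
clock: 11.82
tcp_pos: [0.4578, 0.3623, 0.1959]
orientation: [0.004, -3.141, 0.002]
contact_force: [-0.1, -1.3, -0.9]
grip_width: 0.0001
gripper_force: 0.0
```

Run:
```python
import numpy as np,cv2
from h import *
from bench import r
f=r.grab_frame("top"); D=f["depth"]; T=f["world_from_camera"]
cv2.imwrite("pics/top2.png",f["frame"][:,:,::-1])
for (u,v) in [(180,344),(321,345),(461.5,346),(604,346)]:
    a,b=round(168+u/5.5),round(180+v/5.5); z=np.median(D[b-2:b+3,a-2:a+3])
    print((T[:3,:3]@(np.linalg.solve(f["K"],[a,b,1])*z)+T[:3,3]).round(4))
```

```text
[0.5153 0.1608 0.0743]
[0.5159 0.1125 0.0745]
[0.5164 0.0624 0.0743]
[0.517  0.0124 0.074 ]
```

View pics/top2.png

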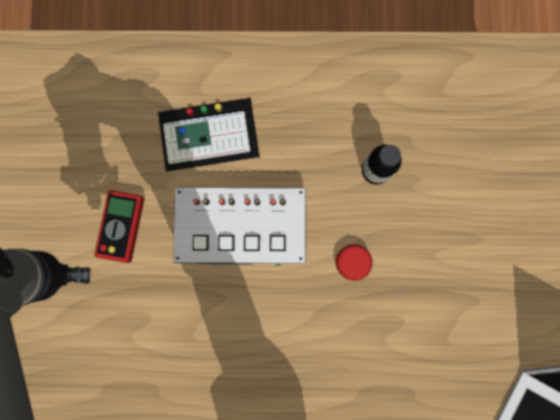

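The arm is clear at the left, around (85,275). All four keys, at (201–278,242), measure the same height of about 74 mm, and the other objects haven't moved.

```bash
python3 -c "
from bench import r
print(r.hand_in())"
```

```text
the job is handed in; nothing more can be done
None
```

The job is done and handed in: I tapped all four keys left to right, the leftmost was the locked one (contact 4 mm lower), and after pressing it fully in and releasing it all four keys are up, the fingers are clear and nothing else moved.

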